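# Set the cast plaster spikes out to dry by size

## Robot

A 6-joint arm with a two-finger parallel gripper is mounted at the origin on the work surface. World frame = base frame: x ahead of the robot, y to its left, z up, the work surface at z = 0. Lengths are in m, angles in degrees, forces in N, time in s.
With the tool pointing down it reaches from about 0.325 to 0.85 m from the base axis. Payload 4.4 kg.
Tool frame: the origin (TCP) lies midway between the tips of the shut fingers; the grasp point (between the pads) lies 19 mm behind it; z points along the fingers, y is the line along which they close (so a half turn about z gives the same grasp; the last joint's range is limited). The gripper opens to 94 mm and grips with 3 to 60 N. Pads are 16 mm wide; open, the fingers measure 119 mm over their backs; the gripper's body (75 mm by 177 mm) begins 78 mm behind the grasp point.
Start: joints at [66.033, 11.837, 88.321, -0, 79.842, -8.623], TCP at [0.152, 0.555, 0.205] pointing down, gripper open.
Joint ranges: [-156.59, 156.59], [-49.26, 127.26], [12.9, 141.05], [-63.56, 243.56], [4.71, 150.69], [-161.64, 161.64]. Speed limits (degrees/s): [159.86, 159.86, 180, 180, 180, 180].

## Interface

Orientations are given as a 3x3 rotation matrix whose columns are the frame's x, y, z axes.
In Python, from plant import * gives the robot as it stands.
- The arm moves only by the shell command python3 -m handwheel 'ROWS' [FORCE]. ROWS is a JSON object of lists of equal length, an entry for each row: "claw": the opening, from 0 (shut) to 1 (fully open); "delta_pos": the shift along the tool's x, y, z in m, a list of three; "rotation": the turn, a rotation vector about the tool's x, y, z in degrees, a list of three. In form: {"claw": [claw, ...], "delta_pos": [[x, y, z], ...], "rotation": [[rx, ry, rz], ...]}. A call has 1 to 8 rows; each row is the pose to reach, as a shift and turn from the pose commanded when the call began, along the tool's axes at that moment; what a row does not reach only later rows make up. A row lasts 1/8 s, in which the tool goes at most 62.5 mm and 10.7 degrees, less where a joint would pass 70% of its speed; a pose out of reach is approached as far as the arm can. A call with a gripper value outside its range is refused whole. The fingers move at their own pace and stop on an object; FORCE is the grip in N (left out, the last holds). Time passes only in rows, so rows that repeat a pose let the fingers close. It gives the time, the measured TCP pose, the force, the opening and the grip force at its end, in the units of the state.
- state(): the state, without advancing time (a new reading comes with each control period).
- camera(name): name is "scene" or "top" or "wrist"; returns a dict with "pixels" (384x512x3 uint8, blue, green, red), "fx", "fy", "cx", "cy" (pixels), "world_to_cam" (4x4, takes a point from world to camera coordinates); the wrist camera has in their place "T_tool_cam" (4x4, takes a point from camera to tool coordinates, whose origin is the TCP and whose axes are the flange's). Camera axes: x right, y up, looking along -z (the intrinsics and any distortion apply to the point x, -y, -z); pixel columns grow to the right and rows downward; lengths in m; the calibration is good to about 2 mm. A picture is of the moment at which its call begins: read the wrist's pose just before it. There is no depth.
- job_done(): hands the job in; it is judged then, once.
The state is a dict: "time_s": time; "qpos": joint angles; "dq": joint speeds; "effort": joint torques, N m; "position": TCP position; "orientation": TCP orientation; "wrist_force": force on the tool from outside, world axes, zero at the start; "moment": the same for the moment, N m; "gripper_width": opening from 0.0 (shut) to 1.0 (fully open); "gripper_force": force on a finger pad.
Only numpy, scipy, OpenCV 4.12 (cv2) and the standard library are available. Lean on these libraries where they do the work, as an engineer would, in place of code of your own. Each camera call takes 0.05 s, during which the arm holds its last target. There are 200 camera calls.

## Task

Pick out the four round-nosed plaster spikes and stand each one upright on the middle of the square pine drying board of its own rank in size: the largest spike on the largest board, the second largest on the second largest, and so on down to the smallest on the smallest. Set them down gently rather than dropping them, and leave the square plaster block and the plaster collar where they are.

Things in the scene. Friction and masses are not known exactly. Their poses are not given: they have to be found in the camera images.
- spike_a: the largest of four loose round-nosed spikes of grey cast plaster, standing on its flat foot: round, 56 mm in diameter, 76 mm high, straight-sided for the lower 44 mm, then rounding in to a blunt nose; about 170 g. Origin: centre of its underside; z up along its axis.
- spike_b: the second largest of four loose round-nosed spikes of grey cast plaster, standing on its flat foot: round, 46 mm in diameter, 64 mm high, straight-sided for the lower 37 mm, then rounding in to a blunt nose; about 100 g. Origin: centre of its underside; z up along its axis.
- spike_c: the third largest of four loose round-nosed spikes of grey cast plaster, standing on its flat foot: round, 36 mm in diameter, 52 mm high, straight-sided for the lower 30 mm, then rounding in to a blunt nose; about 50 g. Origin: centre of its underside; z up along its axis.
- spike_d: the smallest of four loose round-nosed spikes of grey cast plaster, standing on its flat foot: round, 28 mm in diameter, 42 mm high, straight-sided for the lower 24 mm, then rounding in to a blunt nose; about 25 g. Origin: centre of its underside; z up along its axis.
- board_a: the largest of four square pine drying boards lying flat on the table, pale wood with a dark strip along two facing edges: 96 x 96 mm, 12 mm thick; it does not move. Origin: centre of its underside (the top is 12 mm above it); x and y along its sides, z up.
- board_b: the second largest of four square pine drying boards lying flat on the table, pale wood with a dark strip along two facing edges: 80 x 80 mm, 12 mm thick; it does not move. Origin: centre of its underside (the top is 12 mm above it); x and y along its sides, z up.
- board_c: the third largest of four square pine drying boards lying flat on the table, pale wood with a dark strip along two facing edges: 64 x 64 mm, 12 mm thick; it does not move. Origin: centre of its underside (the top is 12 mm above it); x and y along its sides, z up.
- board_d: the smallest of four square pine drying boards lying flat on the table, pale wood with a dark strip along two facing edges: 50 x 50 mm, 12 mm thick; it does not move. Origin: centre of its underside (the top is 12 mm above it); x and y along its sides, z up.
- plaster_block: a loose square-sided, flat-topped block of the same grey plaster, 42 x 42 mm and 55 mm high, not a spike: stays where it is. Origin: centre of its underside, x and y along its sides.
- plaster_collar: a loose ring-shaped collar of the same grey plaster, 60 mm outside diameter with a 26 mm hole, 34 mm high, not a spike: stays where it is. Origin: centre of its underside.
Mind the look-alikes: they are no part of the job. What is shaped like the board_c but pink or turquoise is not meant.

How it is judged:
By the outcome, as a careful person would: the job done as asked, in the order asked, and still so for the second after the job is handed in, with the robot touching nothing.
It also fails if it takes over 125 s, if anything falls off the work surface, if the arm or the gripper's body presses on something with over 40 N, if the wrist force passes 120 N, or if a joint passes its speed limit or range.

## Working session

There is one attempt and no reset: what is moved stays moved. The work goes in short steps, Python scripts to look and compute and a shell command to move; the robot and the scene stay as the last step left them, time stands still between calls to the robot, and variables do not carry over. Pictures are saved under pics/ and viewed, at most 15 in all, crops included, and the job is handed in when it is done.

```bash
mkdir -p pics; ls; python3 - <<'E'
from plant import *
import cv2,numpy as np
s=state();print(s)
for n in("top","scene"):
    c=camera(n);cv2.imwrite(f"pics/{n}0.png",c["pixels"]);print({k:v for k,v in c.items() if k!="pixels"})
E
```

```text
pics
{'time_s': 0.0, 'qpos': array([ 6.60336420e+01,  1.18840077e+01,  8.84053584e+01,  3.10537571e-04,
        7.98418167e+01, -8.62289657e+00]), 'dq': array([ 0.02306295,  0.06351553, -0.11995241,  0.04324492,  0.01640932,
       -0.09514989]), 'effort': array([-1.45503815e-03, -3.70875585e+01, -2.81413811e+01,  6.96003833e-02,
        3.60592932e-02, -1.63360633e-04]), 'position': array([0.15181918, 0.55374614, 0.2042886 ]), 'orientation': array([[-9.64356564e-01,  2.64604504e-01, -9.34898622e-04],
       [ 2.64605926e-01,  9.64354362e-01, -2.09000545e-03],
       [ 3.48548710e-04, -2.26289019e-03, -9.99997379e-01]]), 'wrist_force': array([ 0.95443017, -0.7049417 ,  0.08514515]), 'moment': array([-0.00887486, -0.01877422, -0.00931009]), 'gripper_force': 0.0, 'gripper_width': 1.0015462576176584}
{'fx': 478.61558799121747, 'fy': 478.61558799121747, 'cx': 253.9334374289336, 'cy': 193.7495556873894, 'world_to_cam': array([[ 1.50925185e-02, -9.99885617e-01,  9.84406852e-04,
         9.17591863e-03],
       [ 9.78428308e-01,  1.49714904e-02,  2.06043441e-01,
        -4.40444619e-01],
       [-2.06034612e-01, -2.14654292e-03,  9.78542350e-01,
        -1.17290891e+00],
       [ 0.00000000e+00,  0.00000000e+00,  0.00000000e+00,
         1.00000000e+00]])}
{'fx': 491.7298685630982, 'fy': 491.7298685630982, 'cx': 253.06508606289535, 'cy': 184.9908197352794, 'world_to_cam': array([[-1.32191879e-01,  9.91223947e-01, -6.27480598e-04,
         7.82217737e-02],
       [-5.59329977e-01, -7.40708642e-02,  8.25629144e-01,
         2.00080658e-01],
       [ 8.18336901e-01,  1.09492437e-01,  5.64212834e-01,
        -1.83086474e+00],
       [ 0.00000000e+00,  0.00000000e+00,  0.00000000e+00,
         1.00000000e+00]])}
```

View pics/top0.png

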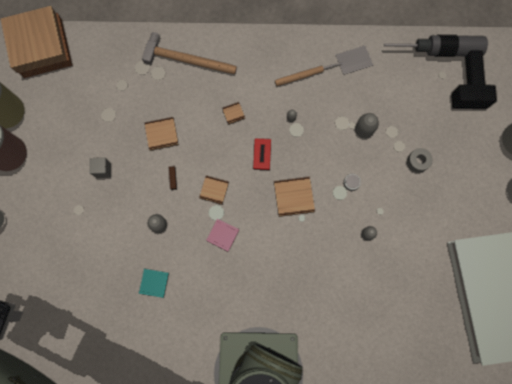

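View pics/scene0.png

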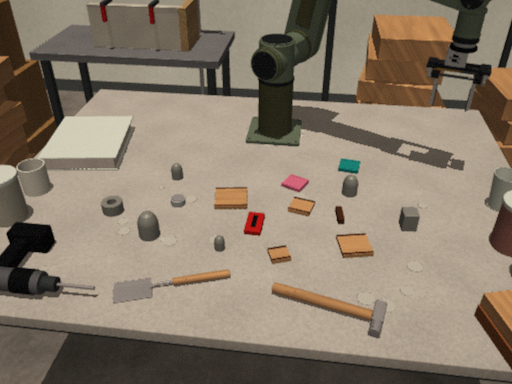

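The top view shows spikes a (367,125), b (157,223), c (369,233) and d (292,116). The boards are a (294,196), b (161,133), c (214,189) and d (233,113). The block is at (99,167), the collar at (420,160), and the pink and turquoise squares are decoys. The scene view agrees.

```bash
cat > h.py <<'E'
from plant import *
import cv2,numpy as np
def cast(c,uv,z,T=None):
    """pixel -> point at world height z; T = tool pose (4x4) for the wrist camera"""
    M=T@c["T_tool_cam"] if T is not None else np.linalg.inv(c["world_to_cam"])
    d=M[:3,:3]@np.array([(uv[0]-c["cx"])/c["fx"],-(uv[1]-c["cy"])/c["fy"],-1.])
    return M[:3,3]+d*(z-M[2,3])/d[2]
def proj(c,p,T=None):
    W=np.linalg.inv(T@c["T_tool_cam"]) if T is not None else c["world_to_cam"]
    q=W@np.append(p,1); return np.array([c["cx"]-c["fx"]*q[0]/q[2],c["cy"]+c["fy"]*q[1]/q[2]])
def pose():
    s=state();T=np.eye(4);T[:3,:3]=s["orientation"];T[:3,3]=s["position"];return T
def blobs(mask,lo,hi):
    cs,_=cv2.findContours(mask.astype(np.uint8),cv2.RETR_EXTERNAL,cv2.CHAIN_APPROX_NONE)
    return [k for k in cs if lo<cv2.contourArea(k)<hi]
E
python3 - <<'E'
from h import *
c=camera("top");p=c["pixels"];hsv=cv2.cvtColor(p,cv2.COLOR_BGR2HSV)
for uv in[(367,125),(157,223),(369,233),(292,116),(294,200),(161,136),(214,192),(233,115),(330,250),(60,300),(262,140),(172,177),(99,167)]:print(uv,hsv[uv[1],uv[0]],end=' ')
print()
br=(hsv[...,0]<16)&(hsv[...,1]>85)&(hsv[...,2]>60)
for k in blobs(br,150,3000):
    r=cv2.minAreaRect(k);pts=np.array([cast(c,q,.012)[:2] for q in cv2.boxPoints(r)])
    print('board',np.round(r[0]),np.round(pts.mean(0),4),np.round(np.linalg.norm(np.diff(pts,axis=0),axis=1)[:2],3),'ang',np.round(np.degrees(np.arctan2(*(pts[1]-pts[0])[::-1]))%90,1))
g=cv2.medianBlur(p,3).max(2)<88
for n,uv,zh in[('a',(367,125),.076),('b',(157,223),.064),('c',(369,233),.052),('d',(292,116),.042)]:
    for k in blobs(g,30,2000):
        if cv2.pointPolygonTest(k,uv,False)>=0:
            x,y,w,h=cv2.boundingRect(k);m=cv2.moments(k);u=(m['m10']/m['m00'],m['m01']/m['m00'])
            print(n,(x,y,w,h),np.round(u,1),np.round(cast(c,u,zh*.45),4))
w=camera("wrist");print({k:v for k,v in w.items() if k!="pixels"})
E
```

```text
(367, 125) [21 22 82] (157, 223) [ 21  26 100] (369, 233) [21 26 97] (292, 116) [21 23 76] (294, 200) [ 14 108 158] (161, 136) [ 14 110 156] (214, 192) [ 14 109 157] (233, 115) [ 14 109 155] (330, 250) [ 15  33 139] (60, 300) [ 16  32 135] (262, 140) [  1 173 156] (172, 177) [ 11 141  67] (99, 167) [ 20  26 118] 
board [294. 196.] [ 0.4427 -0.0887] [0.095 0.093] ang 9.2
board [214. 190.] [0.4572 0.1218] [0.062 0.063] ang 75.7
board [262. 154.] [ 0.5576 -0.0026] [0.046 0.086] ang 0.9
board [161. 134.] [0.6093 0.2686] [0.079 0.079] ang 12.9
board [233. 113.] [0.6712 0.0756] [0.048 0.048] ang 24.0
board [299.  75.] [ 0.7833 -0.1041] [0.138 0.018] ang 19.4
board [195.  60.] [0.8256 0.1875] [0.025 0.235] ang 80.3
a (355, 115, 23, 24) [364.3 128.6] [ 0.6233 -0.2735  0.0342]
d (287, 113, 9, 10) [290.7 117.6] [ 0.6572 -0.08    0.0189]
{'fx': 332.6431048452423, 'fy': 332.6431048452423, 'cx': 253.52551162122558, 'cy': 195.6875699208822, 'T_tool_cam': array([[ 1.31221043e-04,  9.64155999e-01,  2.65335999e-01,
         7.58073010e-02],
       [ 9.99999970e-01, -1.82035823e-04,  1.66920028e-04,
         5.16872128e-04],
       [ 2.09237604e-04,  2.65335969e-01, -9.64155994e-01,
        -1.79445456e-01],
       [ 0.00000000e+00,  0.00000000e+00,  0.00000000e+00,
         1.00000000e+00]])}
```

```bash
python3 -m handwheel '{"claw":[1,1,1,1,1,1,1,1],"delta_pos":[[-0.675,-0.673,0],[-0.675,-0.673,0],[-0.675,-0.673,0],[-0.675,-0.673,0],[-0.675,-0.673,0],[-0.675,-0.673,0],[-0.675,-0.673,0],[-0.675,-0.673,0]],"rotation":[[0,0,0],[0,0,0],[0,0,0],[0,0,0],[0,0,0],[0,0,0],[0,0,0],[0,0,0]]}'
cat >> h.py <<'E'
def togo(p):
    T=pose();print('at',np.round(T[:3,3],4),'yaw x',np.round(np.degrees(np.arctan2(T[1,0],T[0,0])),2),'tool delta',np.round(T[:3,:3].T@(np.array(p)-T[:3,3]),4))
E
python3 -c "
from h import *
togo([.623,-.2735,.2])"
```

```text
time_s: 1.2
position: [0.4009, 0.1185, 0.2057]
orientation: [[-0.964, 0.265, 0.001], [0.265, 0.964, 0.0], [-0.001, 0.001, -1.0]]
wrist_force: [0.3, 0.6, 0.2]
gripper_width: 1.002
gripper_force: 0.0
at [0.4009 0.1185 0.2057] yaw x 164.65 tool delta [-0.318  -0.3193  0.0057]
```

```bash
python3 -m handwheel '{"claw":[1,1,1,1,1,1,1,1],"delta_pos":[[-0.318,-0.319,0],[-0.318,-0.319,0],[-0.318,-0.319,0],[-0.318,-0.319,0],[-0.318,-0.319,0],[-0.318,-0.319,0],[-0.318,-0.319,0],[-0.318,-0.319,0]],"rotation":[[0,0,0],[0,0,0],[0,0,0],[0,0,0],[0,0,0],[0,0,0],[0,0,0],[0,0,0]]}'
python3 -c "
from h import *
T=pose();c=camera('wrist');p=c['pixels'];cv2.imwrite('pics/w1.png',p)
togo([.623,-.2735,.2]);print(proj(c,[.623,-.2735,0],T),proj(c,[.623,-.2735,.076],T))"
```

```text
time_s: 2.2
position: [0.6229, -0.2749, 0.2038]
orientation: [[-0.963, 0.268, -0.001], [0.268, 0.963, 0.0], [0.001, -0.0, -1.0]]
wrist_force: [-0.7, 0.7, 0.5]
gripper_width: 1.001
gripper_force: 0.0
at [ 0.6228 -0.2745  0.2039] yaw x 164.48 tool delta [0.0001 0.001  0.0039]
[254.38239745 171.25565907] [254.54639684 186.71339035]
```

View pics/w1.png

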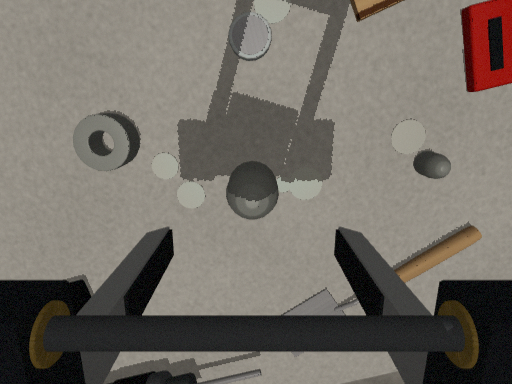

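The wrist view shows spike a at about columns 226–278 and rows 162–219. It sits about 10 mm farther out than predicted, because the top-view mask caught only its dark side. I'll measure its edges.

```bash
cat >> h.py <<'E'
def sil(c,T,box,R,hs):
    """box=(left,right,top,bottom) silhouette px in wrist view; returns centre from foot near edge and rim far edge"""
    l,r,t,b=box;u=(l+r)/2;X=T[:2,0]/np.linalg.norm(T[:2,0])
    n=cast(c,(u,t),0,T)[:2]-R*X; f=cast(c,(u,b),hs,T)[:2]+R*X
    wd=np.linalg.norm(cast(c,(l,(t+b)/2),hs*.9,T)-cast(c,(r,(t+b)/2),hs*.9,T))
    print('near',np.round(n,4),'far',np.round(f,4),'width',round(wd,4)); return (n+f)/2
E
python3 - <<'E'
from h import *
p=cv2.imread('pics/w1.png');g=p.astype(int).sum(2)//3
print(g[150:226,252]);print(g[190,215:290])
T=pose();c=camera('wrist')
print(sil(c,T,(226,278,162,219),.028,.044))
E
```

```text
[ 90  84  88  84  86  86  87  87  85  88  80  54  52  52  52  50  54  48
  54  53  53  56  59  56  61  58  61  61  59  59  56  61  55  64  64  62
  67  67  68  68  69  67  69  69  70  71  70  65  72  68 126 134 136 135
 133 130 131 129 117 110 105 105 104 105 102 102  84  81  76 100 139 146
 147 145 142 138]
[142 144 145 143 145 145 146 145 142 141 138  75  65  52  54  53  55  55
  57  59  58  59  60  59  63  65  66  65  67  69  67  69  65  67  69  64
  66  69  65  68  65  69  65  68  66  65  66  68  66  60  59  57  56  55
  55  58  55  55  57  51  53  61  58 119 163 166 165 166 167 166 166 165
 165 156 151]
near [ 0.6388 -0.2803] far [ 0.6375 -0.2798] width 0.0555
[ 0.63812189 -0.28007839]
```

```bash
python3 - <<'E'
from h import *
c=camera('top')
for q in [(.638,-.280,0),(.638,-.280,.038),(.638,-.280,.076)]:print(proj(c,q))
togo([.638,-.280,.2]);togo([.638,-.280,.007])
E
```

```text
[363.61435986 127.81733421]
[366.84855552 122.92298144]
[370.27839687 117.73255535]
at [ 0.622  -0.2709  0.2047] yaw x 164.64 tool delta [-0.0179 -0.0045  0.0047]
at [ 0.622  -0.2709  0.2047] yaw x 164.64 tool delta [-0.0182 -0.0047  0.1977]
```

```bash
cat >> h.py <<'E'
def rel(c,T,box,R,hs):
    m=sil(c,T,box,R,hs); d=T[:3,:3].T@np.append(m-T[:2,3],0); print('T',np.round(T[:3,3],4),'abs',np.round(m,4),'tool dxy',np.round(d[:2],4))
E
python3 - <<'E'
from h import *
c=camera('wrist')
for i in range(5):
    T=pose();rel(c,T,(226,278,161,218.5),.028,.044);camera('wrist')
E
```

```text
near [ 0.6369 -0.2753] far [ 0.6364 -0.2751] width 0.0557
T [ 0.6219 -0.2701  0.2051] abs [ 0.6366 -0.2752] tool dxy [-0.0156 -0.0011]
near [ 0.637 -0.275] far [ 0.6366 -0.2748] width 0.0557
T [ 0.6219 -0.2697  0.2055] abs [ 0.6368 -0.2749] tool dxy [-0.0157 -0.0011]
near [ 0.6372 -0.275 ] far [ 0.6368 -0.2748] width 0.0558
T [ 0.622  -0.2696  0.2058] abs [ 0.637  -0.2749] tool dxy [-0.0159 -0.0012]
near [ 0.6375 -0.2752] far [ 0.6372 -0.2749] width 0.0558
T [ 0.6222 -0.2696  0.206 ] abs [ 0.6373 -0.275 ] tool dxy [-0.016  -0.0012]
near [ 0.6377 -0.2754] far [ 0.6373 -0.2751] width 0.0558
T [ 0.6223 -0.2698  0.2061] abs [ 0.6375 -0.2753] tool dxy [-0.0161 -0.0013]
```

```bash
cat >> h.py <<'E'
def prof(g,u,v,a,b):
    """edge positions along row/col through (u,v)"""
    print('col',u,'rows',v-a,list(g[v-a:v+a,u]));print('row',v,'cols',u-b,list(g[v,u-b:u+b]))
E
python3 - <<'E'
from h import *
for i in range(4): 
    T=pose();c=camera('wrist');print(T[:3,3])
    g=c['pixels'].astype(int).sum(2)//3
    r=g[190,200:310]<100;i=np.flatnonzero(r)+200;k=np.flatnonzero(g[145:210,252]<72)+145
    print(i.min(),i.max(),k.min())
E
```

```text
[ 0.62234937 -0.27002472  0.20611603]
222 273 162
[ 0.62237869 -0.27027818  0.20605237]
222 273 162
[ 0.62244715 -0.27050322  0.20599247]
222 273 162
[ 0.62246438 -0.27072519  0.20591968]
223 273 162
```

```bash
python3 -m handwheel '{"claw":[1,1,1,1,1,1],"delta_pos":[[-0.0174,-0.005,0.04],[-0.0174,-0.005,0.08],[-0.0174,-0.005,0.1],[-0.0174,-0.005,0.1],[-0.0174,-0.005,0.1],[-0.0174,-0.005,0.1]],"rotation":[[0,0,0],[0,0,0],[0,0,0],[0,0,0],[0,0,0],[0,0,0]]}'
python3 -c "
from h import *
togo([.638,-.280,.009]);camera('wrist')
T=pose();c=camera('wrist');p=c['pixels'];cv2.imwrite('pics/w2.png',p)
togo([.638,-.280,.009])"
```

```text
time_s: 3.6
position: [0.6393, -0.2816, 0.108]
orientation: [[-0.964, 0.265, 0.004], [0.265, 0.964, -0.002], [-0.004, -0.001, -1.0]]
wrist_force: [1.2, 0.9, 0.8]
gripper_width: 0.997
gripper_force: 0.0
at [ 0.6393 -0.2816  0.108 ] yaw x 164.66 tool delta [0.0021 0.0013 0.099 ]
at [ 0.6389 -0.2814  0.1074] yaw x 164.66 tool delta [0.0015 0.0012 0.0983]
```

View pics/w2.png

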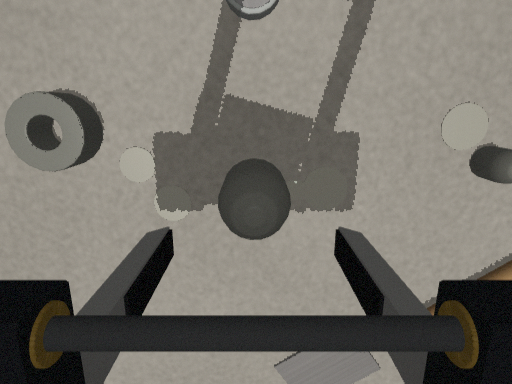

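Spike a is at columns 219–291, centred between the fingertips at 173 and 335. I'll descend and grip.

```bash
python3 -m handwheel '{"claw":[1,1,1,0.5,0.5,0.5,0.5,0.5],"delta_pos":[[0,0,0.05],[0,0,0.096],[0,0,0.098],[0,0,0.098],[0,0,0.098],[0,0,0.098],[0,0,0.098],[0,0,0.098]],"rotation":[[0,0,0],[0,0,0],[0,0,0],[0,0,0],[0,0,0],[0,0,0],[0,0,0],[0,0,0]]}' 18
python3 -c "
from h import *
togo([.638,-.280,.1])"
```

```text
time_s: 4.7
position: [0.6385, -0.2811, 0.0086]
orientation: [[-0.964, 0.265, 0.001], [0.265, 0.964, -0.001], [-0.002, -0.0, -1.0]]
wrist_force: [0.2, -0.5, 3.7]
gripper_width: 0.587
gripper_force: 18.0
at [ 0.6385 -0.2811  0.0086] yaw x 164.66 tool delta [ 0.0007  0.0009 -0.0914]
```

```bash
python3 -m handwheel '{"claw":[0.5,0.5,0.5,0.5,0.5,0.5,0.5,0.5],"delta_pos":[[0,0,-0.04],[0.02,0.01,-0.08],[0.07,0.039,-0.09],[0.12,0.067,-0.09],[0.17,0.095,-0.09],[0.21,0.117,-0.09],[0.24,0.1336,-0.09],[0.24,0.1336,-0.09]],"rotation":[[0,0,0],[0,0,0],[0,0,0],[0,0,0],[0,0,0],[0,0,0],[0,0,0],[0,0,0]]}'
python3 -m handwheel '{"claw":[0.5,0.5,0.5],"delta_pos":[[0,0,0],[0,0,0],[0,0,0]],"rotation":[[0,0,0],[0,0,0],[0,0,0]]}' >/dev/null
python3 -c "
from h import *
T=pose();c=camera('wrist');p=c['pixels'];cv2.imwrite('pics/w3.png',p)
togo([.4427,-.0887,.0206])
for x,y in ((-1,-1),(-1,1),(1,1),(1,-1)):
    a=np.radians(9.2);q=np.array([.4427,-.0887])+.048*np.array([[np.cos(a),-np.sin(a)],[np.sin(a),np.cos(a)]])@[x,y];print(np.round(proj(c,[*q,.012],T)))
"
```

```text
time_s: 5.7
position: [0.4391, -0.0865, 0.0965]
orientation: [[-0.965, 0.263, -0.003], [0.263, 0.965, 0.001], [0.003, 0.0, -1.0]]
wrist_force: [0.2, -1.2, -1.6]
gripper_width: 0.588
gripper_force: 18.0
at [ 0.4423 -0.089   0.0974] yaw x 164.62 tool delta [-0.0003  0.0004  0.0768]
[175. 171.]
[284. 121.]
[329. 226.]
[227. 269.]
```

View pics/w3.png

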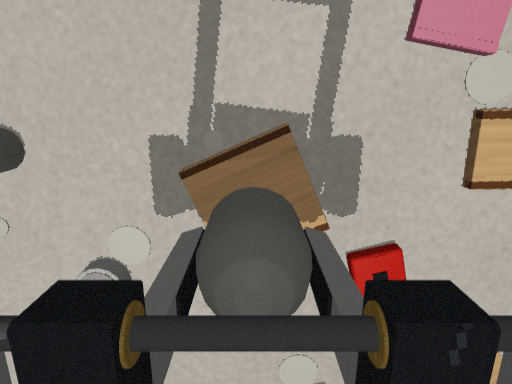

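The wrist view shows board a's visible corners at about (180,174), (288,124) and (328,228), within a few pixels of the prediction. I'll refine that numerically.

```bash
cat >> h.py <<'E'
def edges(c,T,segs,L):
    """segs: list of (pixel pt A, pixel pt B) rough board edges; refine each by saturation step, give world line; returns lines"""
    g=cv2.cvtColor(cv2.GaussianBlur(c['pixels'],(3,3),0),cv2.COLOR_BGR2HSV)[...,1].astype(float);out=[]
    for A,B in segs:
        A,B=np.array(A,float),np.array(B,float);t=(B-A)/np.linalg.norm(B-A);n=np.array([-t[1],t[0]]);pts=[]
        for s in np.linspace(.15,.85,25):
            q=A+s*(B-A);o=np.arange(-7,7.1,.5);v=np.array([cv2.getRectSubPix(g.astype(np.float32),(1,1),tuple(map(float,q+k*n)))[0,0] for k in o])
            d=np.abs(np.convolve(v,[1,1,1,-1,-1,-1],'valid'));pts.append(cast(c,q+(o[2+d.argmax()]+.25)*n,.012,T)[:2])
        vx,vy,x0,y0=cv2.fitLine(np.float32(pts),cv2.DIST_HUBER,0,.0005,.0005).ravel();r=np.abs([(p[0]-x0)*vy-(p[1]-y0)*vx for p in pts])
        out.append((np.array([x0,y0]),np.array([vx,vy])));print('ang',round(np.degrees(np.arctan2(vy,vx))%90,2),'res',round(np.median(r)*1e3,2),'mm')
    return out
def isect(a,b):
    k=np.linalg.solve(np.array([a[1],-b[1]]).T,b[0]-a[0]);return a[0]+k[0]*a[1]
E
python3 - <<'E'
from h import *
T=pose();c=camera('wrist');print(np.round(T[:3,3],4))
E1,E2=edges(c,T,[((180,174),(288,124)),((288,124),(328,226))],.096)
k=isect(E1,E2);c1=cast(c,(180,174),.012,T)[:2];c3=cast(c,(328,228),.012,T)[:2]
sg=lambda v,w:v*np.sign(v@w)
v1,v2=sg(E1[1],c1-k),sg(E2[1],c3-k);L=.096
m=k+(v1+v2)*L/2;print('len',np.linalg.norm(c1-k),np.linalg.norm(c3-k),'centre',m);togo([*m,.0206])
E
```

```text
[ 0.4423 -0.089   0.0974]
ang 8.14 res 0.1 mm
ang 7.88 res 0.05 mm
len 0.0950345710139991 0.09513763221117748 centre [ 0.4438151  -0.08787366]
at [ 0.4422 -0.0889  0.0974] yaw x 164.62 tool delta [-0.0013  0.0014  0.0768]
```

```bash
python3 -m handwheel '{"claw":[0.5,0.5,0.5,0.5,0.5,0.5,0.5,0.5],"delta_pos":[[-0.0015,0.0014,0.03],[-0.0015,0.0014,0.055],[-0.0015,0.0014,0.07],[-0.0015,0.0014,0.074],[-0.0015,0.0014,0.074],[-0.0015,0.0014,0.0755],[-0.0015,0.0014,0.0765],[-0.0015,0.0014,0.0765]],"rotation":[[0,0,0],[0,0,0],[0,0,0],[0,0,0],[0,0,0],[0,0,0],[0,0,0],[0,0,0]]}'
python3 -c "
from h import *
togo([.4438,-.0879,.0206])"
```

```text
time_s: 7.18
position: [0.4438, -0.0876, 0.0212]
orientation: [[-0.964, 0.265, 0.001], [0.265, 0.964, -0.0], [-0.001, -0.0, -1.0]]
wrist_force: [-0.6, -1.2, -1.9]
gripper_width: 0.587
gripper_force: 18.0
at [ 0.4438 -0.0876  0.0212] yaw x 164.65 tool delta [-0.     -0.0003  0.0006]
```

```bash
python3 -m handwheel '{"claw":[0.5,0.5,0.5,0.5],"delta_pos":[[0,0,0.0005],[0,0,0.001],[0,0,0.001],[0,0,0.001]],"rotation":[[0,0,0],[0,0,0],[0,0,0],[0,0,0]]}'
```

```text
time_s: 7.68
position: [0.4438, -0.0876, 0.0205]
orientation: [[-0.964, 0.264, 0.0], [0.264, 0.964, -0.0], [-0.0, -0.0, -1.0]]
wrist_force: [-2.5, 1.3, 5.9]
gripper_width: 0.588
gripper_force: 18.0
```

```bash
python3 -m handwheel '{"claw":[0.7,0.8,0.9,1,1,1,1],"delta_pos":[[0,0,0],[0,0,0],[0,0,0],[0,0,0],[0,0,-0.05],[0,0,-0.1],[0,0,-0.13]],"rotation":[[0,0,0],[0,0,0],[0,0,0],[0,0,0],[0,0,0],[0,0,0],[0,0,0]]}'
python3 -c "
from h import *
c=camera('top');cv2.imwrite('pics/top1.png',c['pixels'][50:290,80:440]);q=cast(c,(157,223),.03);print(q);togo([q[0],q[1],.2])
q=cast(c,(369.5,233),.025);print(q)
q=cast(c,(291.5,116),.02);print(q)"
```

```text
time_s: 8.55
position: [0.4448, -0.088, 0.1526]
orientation: [[-0.964, 0.265, 0.004], [0.265, 0.964, -0.001], [-0.004, -0.0, -1.0]]
wrist_force: [0.0, -0.3, 0.5]
gripper_width: 1.0
gripper_force: 0.0
[0.36369026 0.26161649 0.03      ]
at [ 0.4473 -0.0889  0.1561] yaw x 164.67 tool delta [ 0.1728  0.3159 -0.046 ]
[ 0.34697519 -0.28001507  0.025     ]
[ 0.66127701 -0.08203914  0.02      ]
```

View pics/top1.png

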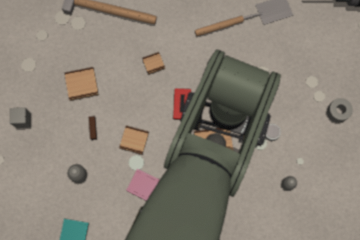

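Spike a appears to be standing on board a, partly hidden by the arm. Next is spike b.

```bash
python3 -m handwheel '{"claw":[1,1,1,1,1,1,1,1],"delta_pos":[[0.02,0.036,-0.04],[0.05,0.091,-0.045],[0.08,0.146,-0.045],[0.11,0.2,-0.045],[0.14,0.256,-0.045],[0.173,0.316,-0.045],[0.173,0.316,-0.045],[0.173,0.316,-0.045]],"rotation":[[0,0,0],[0,0,0],[0,0,0],[0,0,0],[0,0,0],[0,0,0],[0,0,0],[0,0,0]]}'
python3 -m handwheel '{"claw":[1,1,1,1],"delta_pos":[[0,0,0],[0,0,0],[0,0,0],[0,0,0]],"rotation":[[0,0,0],[0,0,0],[0,0,0],[0,0,0]]}' >/dev/null
python3 -c "
from h import *
T=pose();c=camera('wrist');p=c['pixels'];cv2.imwrite('pics/w4.png',p);np.save('T4',T)
togo([.3637,.2616,.2]);print(proj(c,[.3637,.2616,0],T))"
```

```text
time_s: 9.6
position: [0.36, 0.2628, 0.1942]
orientation: [[-0.965, 0.263, -0.001], [0.263, 0.965, -0.001], [0.001, -0.001, -1.0]]
wrist_force: [0.4, -1.6, -0.3]
gripper_width: 0.999
gripper_force: 0.0
at [0.3607 0.2626 0.195 ] yaw x 164.61 tool delta [-0.0032 -0.0002 -0.005 ]
[253.0340737  175.36178297]
```

View pics/w4.png

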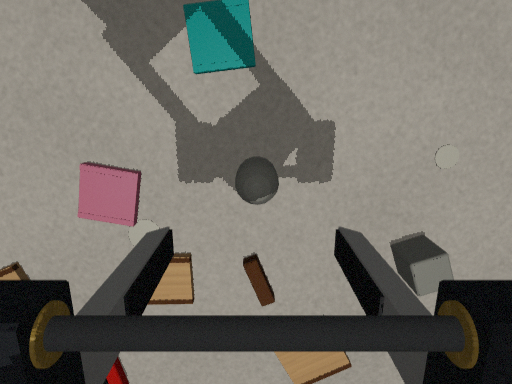

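Spike b is at columns 236–279, rows 157–204.

```bash
cat >> h.py <<'E'
def spike(c,T,u,v,R,hs):
    """silhouette box of the spike at (u,v): dark-in-shadow body; prints box and centre"""
    g=cv2.GaussianBlur(c['pixels'],(3,3),0).astype(float).mean(2)
    def edge(d):
        w=np.array([g[v+d[1]*k,u+d[0]*k] for k in range(8,60)]);s=np.convolve(w,[1,1,-1,-1],'valid')
        k=int(np.flatnonzero(s>20)[0]);k=k+int(s[k:k+4].argmax());return 8+k+1.5
    l,r,t,b=[edge(d) for d in((-1,0),(1,0),(0,-1),(0,1))];box=(u-l,u+r,v-t,v+b);print(box);rel(c,T,box,R,hs)
E
python3 - <<'E'
from h import *
c=camera('wrist');T=np.load('T4.npy');c['pixels']=cv2.imread('pics/w4.png')
spike(c,T,257,180,.023,.037)
rel(c,T,(235.5,279.5,157,204),.023,.037)
togo([.36,.26,.2])
E
```

```text
(234.5, 278.5, 156.5, 198.5)
near [0.3659 0.2651] far [0.359  0.2667] width 0.0461
T [0.3608 0.2625 0.195 ] abs [0.3625 0.2659] tool dxy [-0.0007  0.0037]
near [0.3668 0.266 ] far [0.3651 0.2662] width 0.0462
T [0.3608 0.2625 0.195 ] abs [0.366  0.2661] tool dxy [-0.0041  0.0048]
at [0.3606 0.2627 0.195 ] yaw x 164.63 tool delta [-0.0002 -0.0028 -0.005 ]
```

```bash
python3 -m handwheel '{"claw":[1,1,1,1,1,1,1,1],"delta_pos":[[-0.004,0.0043,0.04],[-0.004,0.0043,0.09],[-0.004,0.0043,0.1],[-0.004,0.0043,0.1],[-0.004,0.0043,0.1],[-0.004,0.0043,0.15],[-0.004,0.0043,0.185],[-0.004,0.0043,0.187]],"rotation":[[0,0,0],[0,0,0],[0,0,0],[0,0,0],[0,0,0],[0,0,0],[0,0,0],[0,0,0]]}'
python3 -m handwheel '{"claw":[0.7,0.55,0.4,0.4,0.4,0.4,0.4],"delta_pos":[[0,0,0],[0,0,0],[0,0,0],[0,0,0],[0,0,0],[0,0,0],[0,0,0]],"rotation":[[0,0,0],[0,0,0],[0,0,0],[0,0,0],[0,0,0],[0,0,0],[0,0,0]]}' 15
python3 -c "
from h import *
togo([.6093,.2686,.1])"
```

```text
time_s: 11.2
position: [0.3644, 0.2656, 0.0073]
orientation: [[-0.964, 0.265, -0.003], [0.265, 0.964, -0.001], [0.002, -0.002, -1.0]]
wrist_force: [0.5, 0.7, 0.9]
gripper_width: 0.999
gripper_force: 0.0
time_s: 12.08
position: [0.3654, 0.266, 0.0081]
orientation: [[-0.964, 0.265, -0.0], [0.265, 0.964, -0.0], [0.0, -0.0, -1.0]]
wrist_force: [-0.6, -1.1, 3.4]
gripper_width: 0.488
gripper_force: 15.0
at [0.3654 0.266  0.0081] yaw x 164.66 tool delta [-0.2345  0.067  -0.0919]
```

```bash
python3 -m handwheel '{"claw":[0.4,0.4,0.4,0.4,0.4,0.4,0.4,0.4],"delta_pos":[[0,0,-0.04],[-0.02,0.006,-0.08],[-0.07,0.02,-0.09],[-0.12,0.034,-0.09],[-0.17,0.048,-0.09],[-0.215,0.061,-0.09],[-0.2345,0.067,-0.09],[-0.2345,0.067,-0.09]],"rotation":[[0,0,0],[0,0,0],[0,0,0],[0,0,0],[0,0,0],[0,0,0],[0,0,0],[0,0,0]]}'
python3 -m handwheel '{"claw":[0.4,0.4,0.4,0.4],"delta_pos":[[0,0,0],[0,0,0],[0,0,0],[0,0,0]],"rotation":[[0,0,0],[0,0,0],[0,0,0],[0,0,0]]}' >/dev/null
python3 -c "
from h import *
T=pose();c=camera('wrist');p=c['pixels'];cv2.imwrite('pics/w5.png',p);np.save('T5',T)
togo([.6093,.2686,.02])
a=np.radians(12.9);print([np.round(proj(c,[.6093+.04*(x*np.cos(a)-y*np.sin(a)),.2686+.04*(x*np.sin(a)+y*np.cos(a)),.012],T)) for x,y in ((-1,-1),(-1,1),(1,1),(1,-1))])"
```

```text
time_s: 13.08
position: [0.61, 0.2682, 0.0968]
orientation: [[-0.964, 0.266, -0.001], [0.266, 0.964, -0.0], [0.001, -0.0, -1.0]]
wrist_force: [-0.3, 0.3, -0.7]
gripper_width: 0.488
gripper_force: 15.0
at [0.6091 0.2688 0.0982] yaw x 164.67 tool delta [-0.0003 -0.0001  0.0782]
[array([187., 180.]), array([274., 133.]), array([317., 218.]), array([234., 259.])]
```

View pics/w5.png

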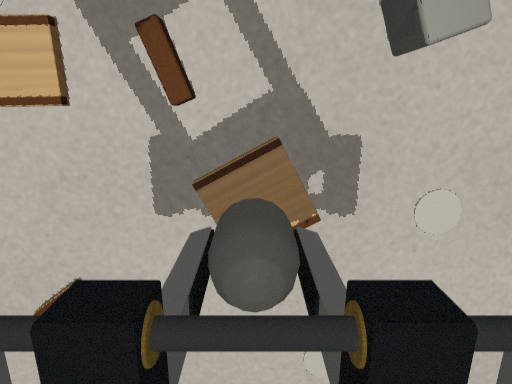

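Board b's corners are at about (193,184), (280,138) and (319,220).

```bash
cat >> h.py <<'E'
def board(c,T,p1,k0,p3,L):
    E1,E2=edges(c,T,[(p1,k0),(k0,p3)],L);k=isect(E1,E2)
    c1=cast(c,p1,.012,T)[:2];c3=cast(c,p3,.012,T)[:2];sg=lambda v,w:v*np.sign(v@w)
    m=k+(sg(E1[1],c1-k)+sg(E2[1],c3-k))*L/2
    print('len',np.linalg.norm(c1-k),np.linalg.norm(c3-k),'centre',m,'tool d',np.round(T[:3,:3].T@np.append(m-T[:2,3],0),4));return m
E
python3 - <<'E'
from h import *
c=camera('wrist');T=np.load('T5.npy');c['pixels']=cv2.imread('pics/w5.png')
m=board(c,T,(193,185),(279,138),(319,221),.08);togo([*m,.0201])
E
```

```text
ang 13.29 res 0.0 mm
ang 12.97 res 0.1 mm
len 0.07950455146531114 0.08089728567492657 centre [0.61151114 0.27107012] tool d [-0.0019  0.0029  0.    ]
at [0.6091 0.2687 0.0981] yaw x 164.67 tool delta [-0.0017  0.0029  0.078 ]
```

```bash
python3 -m handwheel '{"claw":[0.4,0.4,0.4,0.4,0.4,0.4,0.4,0.4],"delta_pos":[[-0.0015,0.0029,0.03],[-0.0015,0.0029,0.055],[-0.0015,0.0029,0.07],[-0.0015,0.0029,0.075],[-0.0015,0.0029,0.075],[-0.0015,0.0029,0.0765],[-0.0015,0.0029,0.0775],[-0.0015,0.0029,0.0775]],"rotation":[[0,0,0],[0,0,0],[0,0,0],[0,0,0],[0,0,0],[0,0,0],[0,0,0],[0,0,0]]}'
python3 -c "
from h import *
togo([.6115,.2711,.0201])"
```

```text
time_s: 14.68
position: [0.6117, 0.2711, 0.0208]
orientation: [[-0.964, 0.265, 0.001], [0.265, 0.964, 0.0], [-0.0, 0.0, -1.0]]
wrist_force: [-0.4, 0.4, -0.4]
gripper_width: 0.487
gripper_force: 15.0
at [0.6117 0.2711 0.0208] yaw x 164.65 tool delta [ 0.0002 -0.      0.0007]
```

```bash
python3 -m handwheel '{"claw":[0.4,0.4,0.4,0.4],"delta_pos":[[0,0,0.0005],[0,0,0.001],[0,0,0.001],[0,0,0.001]],"rotation":[[0,0,0],[0,0,0],[0,0,0],[0,0,0]]}'
```

```text
time_s: 15.18
position: [0.6117, 0.2711, 0.0202]
orientation: [[-0.964, 0.265, 0.0], [0.265, 0.964, 0.0], [-0.0, 0.0, -1.0]]
wrist_force: [-2.7, -0.9, 6.0]
gripper_width: 0.484
gripper_force: 15.0
```

```bash
python3 -m handwheel '{"claw":[0.6,0.75,0.9,1,1,1,1,1],"delta_pos":[[0,0,0],[0,0,0],[0,0,0],[0,0,-0.01],[0,0,-0.06],[0,0,-0.11],[0,0,-0.16],[0.009,-0.05,-0.178]],"rotation":[[0,0,0],[0,0,0],[0,0,0],[0,0,0],[0,0,0],[0,0,0],[0,0,0],[0,0,0]]}'
python3 -m handwheel '{"claw":[1,1,1,1,1,1,1,1],"delta_pos":[[0.1,-0.551,0],[0.1,-0.551,0],[0.1,-0.551,0],[0.1,-0.551,0],[0.1,-0.551,0],[0.1,-0.551,0],[0.1,-0.551,0],[0.1,-0.551,0]],"rotation":[[0,0,0],[0,0,0],[0,0,0],[0,0,0],[0,0,0],[0,0,0],[0,0,0],[0,0,0]]}'
python3 -c "
from h import *
togo([.347,-.280,.2])"
```

```text
time_s: 16.18
position: [0.5929, 0.2273, 0.2033]
orientation: [[-0.965, 0.261, 0.01], [0.261, 0.965, 0.003], [-0.009, 0.006, -1.0]]
wrist_force: [-0.2, -0.9, -0.1]
gripper_width: 1.0
gripper_force: 0.0
time_s: 17.18
position: [0.3725, -0.2275, 0.1986]
orientation: [[-0.964, 0.264, 0.002], [0.264, 0.964, -0.002], [-0.002, -0.001, -1.0]]
wrist_force: [1.4, -0.8, -0.1]
gripper_width: 1.002
gripper_force: 0.0
at [ 0.3725 -0.2275  0.1986] yaw x 164.66 tool delta [ 0.0107 -0.0574 -0.0014]
```

```bash
python3 -m handwheel '{"claw":[1,1,1,1,1,1],"delta_pos":[[0.006,-0.03,0],[0.0105,-0.057,0],[0.0105,-0.057,0],[0.0105,-0.057,0],[0.0105,-0.057,0],[0.0105,-0.057,0]],"rotation":[[0,0,0],[0,0,0],[0,0,0],[0,0,0],[0,0,0],[0,0,0]]}' >/dev/null
python3 -c "
from h import *
T=pose();c=camera('wrist');p=c['pixels'];cv2.imwrite('pics/w6.png',p);np.save('T6',T)
togo([.347,-.28,.2]);spike(c,T,*map(int,np.round(proj(c,[.347,-.28,.026],T))),.018,.030)"
```

```text
at [ 0.3484 -0.2771  0.1974] yaw x 164.73 tool delta [ 0.0006 -0.0031 -0.0026]
(235.5, 268.5, 158.5, 194.5)
near [ 0.3501 -0.2788] far [ 0.3485 -0.2783] width 0.0354
T [ 0.3485 -0.277   0.1975] abs [ 0.3493 -0.2785] tool dxy [-0.0012 -0.0012]
```

View pics/w6.png

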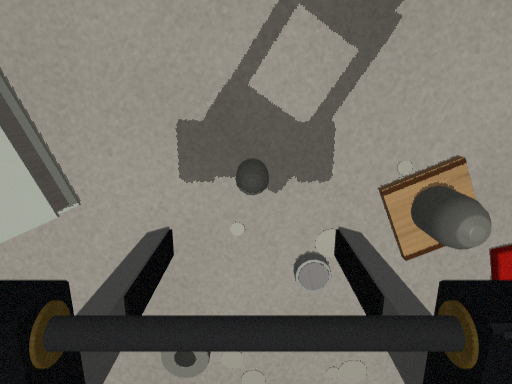

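Spike c is at columns 236–269, rows 158–194. Spike a is standing on its board.

```bash
python3 -m handwheel '{"claw":[1,1,1,1,1,1,1,1],"delta_pos":[[-0.0015,-0.0014,0.04],[-0.0015,-0.0014,0.09],[-0.0015,-0.0014,0.11],[-0.0015,-0.0014,0.11],[-0.0015,-0.0014,0.11],[-0.0015,-0.0014,0.16],[-0.0015,-0.0014,0.188],[-0.0015,-0.0014,0.191]],"rotation":[[0,0,0],[0,0,0],[0,0,0],[0,0,0],[0,0,0],[0,0,0],[0,0,0],[0,0,0]]}'
python3 -m handwheel '{"claw":[0.7,0.5,0.3,0.3,0.3,0.3,0.3],"delta_pos":[[0,0,0],[0,0,0],[0,0,0],[0,0,0],[0,0,0],[0,0,0],[0,0,0]],"rotation":[[0,0,0],[0,0,0],[0,0,0],[0,0,0],[0,0,0],[0,0,0],[0,0,0]]}' 12
python3 -c "
from h import *
togo([.4572,.1218,.13])"
```

```text
time_s: 18.98
position: [0.3489, -0.2791, 0.0061]
orientation: [[-0.964, 0.265, -0.001], [0.265, 0.964, 0.001], [0.001, 0.001, -1.0]]
wrist_force: [-0.5, 0.5, -0.7]
gripper_width: 0.998
gripper_force: 0.0
time_s: 19.85
position: [0.3491, -0.2795, 0.0064]
orientation: [[-0.964, 0.265, -0.0], [0.265, 0.964, 0.0], [0.0, 0.0, -1.0]]
wrist_force: [0.1, 0.4, 0.6]
gripper_width: 0.38
gripper_force: 12.0
at [ 0.3491 -0.2795  0.0064] yaw x 164.66 tool delta [ 0.002   0.4156 -0.1235]
```

```bash
python3 -m handwheel '{"claw":[0.3,0.3,0.3,0.3,0.3,0.3,0.3,0.3],"delta_pos":[[0,0,-0.04],[0,0,-0.09],[0,0.02,-0.14],[0,0.07,-0.15],[0,0.12,-0.15],[0,0.17,-0.15],[0,0.22,-0.15],[0,0.27,-0.15]],"rotation":[[0,0,0],[0,0,0],[0,0,0],[0,0,0],[0,0,0],[0,0,0],[0,0,0],[0,0,0]]}'
python3 -m handwheel '{"claw":[0.3,0.3,0.3,0.3,0.3,0.3,0.3,0.3],"delta_pos":[[0,0.05,0],[0.002,0.1,0],[0.002,0.135,0.03],[0.002,0.1456,0.058],[0.002,0.1456,0.058],[0.002,0.1456,0.058],[0.002,0.1456,0.058],[0.002,0.1456,0.058]],"rotation":[[0,0,0],[0,0,0],[0,0,0],[0,0,0],[0,0,0],[0,0,0],[0,0,0],[0,0,0]]}'
python3 -c "
from h import *
camera('wrist');T=pose();c=camera('wrist');p=c['pixels'];cv2.imwrite('pics/w7.png',p);np.save('T7',T)
togo([.4572,.1218,.0184])"
```

```text
time_s: 20.85
position: [0.4207, -0.0176, 0.1564]
orientation: [[-0.964, 0.265, 0.0], [0.265, 0.964, -0.0], [-0.0, -0.0, -1.0]]
wrist_force: [1.3, -0.1, -0.7]
gripper_width: 0.379
gripper_force: 12.0
time_s: 21.85
position: [0.4581, 0.1213, 0.0996]
orientation: [[-0.964, 0.266, 0.002], [0.266, 0.964, 0.0], [-0.002, 0.001, -1.0]]
wrist_force: [-0.0, -0.9, -1.0]
gripper_width: 0.382
gripper_force: 12.0
at [0.4577 0.1214 0.0992] yaw x 164.61 tool delta [0.0007 0.0002 0.0808]
```

View pics/w7.png

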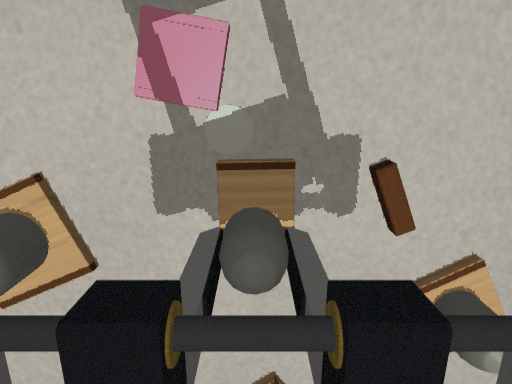

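```bash
python3 - <<'E'
from h import *
c=camera('wrist');T=np.load('T7.npy');p=c['pixels']=cv2.imread('pics/w7.png')
cv2.imwrite('pics/w7z.png',cv2.resize(p[150:240,205:310],None,fx=6,fy=6,interpolation=cv2.INTER_NEAREST))
m=board(c,T,(217,160),(295,160),(294.5,227),.064);togo([*m,.0184])
for col in(225,256,288):print(p[152:175,col].mean(1).astype(int))
E
```

```text
ang 75.76 res 0.08 mm
ang 75.29 res 0.09 mm
len 0.06302558302447875 0.05937759667797218 centre [0.45739306 0.12396101] tool d [ 0.0012  0.0024 -0.    ]
at [0.4576 0.1215 0.099 ] yaw x 164.62 tool delta [0.0009 0.0023 0.0806]
[111 110 105 105 107 108 108  93  70  81  80  49  29  30  36  27  34  39
  70  87  87  87  88]
[105 105 104 110 106 106 101  76  63  88  60  42  26  32  31  37  29  57
  84  88  87  88  88]
[108 110 105 105 109 108  84  68  73  73  43  30  22  27  31  35  29  83
  90  89  89  90  96]
```

View pics/w7z.png

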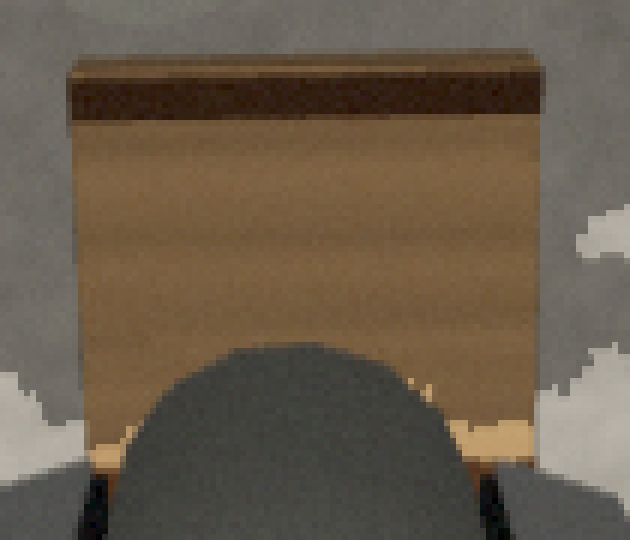

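The zoom shows the near side face takes up rows 159–162, and the top face starts at the dark strip at row 162. So the board centre is about 2 mm further along -x than the fit gave.

```bash
python3 -m handwheel '{"claw":[0.3,0.3,0.3,0.3,0.3,0.3,0.3,0.3],"delta_pos":[[-0.0006,0.0023,0.03],[-0.0006,0.0023,0.055],[-0.0006,0.0023,0.07],[-0.0006,0.0023,0.077],[-0.0006,0.0023,0.077],[-0.0006,0.0023,0.079],[-0.0006,0.0023,0.0802],[-0.0006,0.0023,0.0802]],"rotation":[[0,0,0],[0,0,0],[0,0,0],[0,0,0],[0,0,0],[0,0,0],[0,0,0],[0,0,0]]}'
python3 -m handwheel '{"claw":[0.3,0.3,0.3,0.3],"delta_pos":[[0,0,0.0003],[0,0,0.0005],[0,0,0.0005],[0,0,0.0005]],"rotation":[[0,0,0],[0,0,0],[0,0,0],[0,0,0]]}'
```

```text
time_s: 23.0
position: [0.4586, 0.1239, 0.0185]
orientation: [[-0.964, 0.265, 0.001], [0.265, 0.964, 0.0], [-0.001, 0.0, -1.0]]
wrist_force: [-0.8, -0.7, -0.8]
gripper_width: 0.374
gripper_force: 12.0
time_s: 23.5
position: [0.4587, 0.1238, 0.0184]
orientation: [[-0.964, 0.264, 0.0], [0.264, 0.964, -0.0], [-0.0, 0.0, -1.0]]
wrist_force: [-1.4, -0.1, 4.4]
gripper_width: 0.38
gripper_force: 12.0
```

```bash
python3 -m handwheel '{"claw":[0.6,0.75,0.9,1,1,1,1,1],"delta_pos":[[0,0,0],[0,0,0],[0,0,0],[0,0,-0.01],[0,0,-0.06],[0,0,-0.11],[0,0,-0.16],[-0.02,-0.01,-0.178]],"rotation":[[0,0,0],[0,0,0],[0,0,0],[0,0,0],[0,0,0],[0,0,0],[0,0,0],[0,0,0]]}'
python3 -m handwheel '{"claw":[1,1,1,1,1,1,1,1],"delta_pos":[[-0.04,-0.024,0],[-0.09,-0.053,0],[-0.14,-0.083,0],[-0.19,-0.112,0],[-0.23,-0.135,0],[-0.23,-0.135,0],[-0.23,-0.135,0],[-0.23,-0.135,0]],"rotation":[[0,0,0],[0,0,0],[0,0,0],[0,0,0],[0,0,0],[0,0,0],[0,0,0],[0,0,0]]}'
python3 -m handwheel '{"claw":[1,1],"delta_pos":[[0,0,0],[0,0,0]],"rotation":[[0,0,0],[0,0,0]]}' >/dev/null
python3 -c "
from h import *
T=pose();c=camera('wrist');p=c['pixels'];cv2.imwrite('pics/w8.png',p);np.save('T8',T)
togo([.6613,-.082,.2]);spike(c,T,*map(int,np.round(proj(c,[.6613,-.082,.02],T))),.014,.024)"
```

```text
time_s: 24.5
position: [0.4768, 0.1096, 0.2005]
orientation: [[-0.965, 0.263, 0.007], [0.263, 0.965, 0.001], [-0.007, 0.003, -1.0]]
wrist_force: [1.2, 0.4, -0.5]
gripper_width: 0.997
gripper_force: 0.0
time_s: 25.5
position: [0.6604, -0.0808, 0.1962]
orientation: [[-0.965, 0.263, -0.0], [0.263, 0.965, 0.0], [0.0, 0.0, -1.0]]
wrist_force: [0.0, -0.6, -0.3]
gripper_width: 1.0
gripper_force: 0.0
at [ 0.6609 -0.0816  0.1961] yaw x 164.7 tool delta [-0.0005 -0.0003 -0.0039]
(242.5, 267.5, 164.5, 192.5)
near [ 0.666  -0.0806] far [ 0.6647 -0.0803] width 0.0272
T [ 0.6609 -0.0814  0.1962] abs [ 0.6653 -0.0805] tool dxy [-0.0041  0.0021]
```

View pics/w8.png

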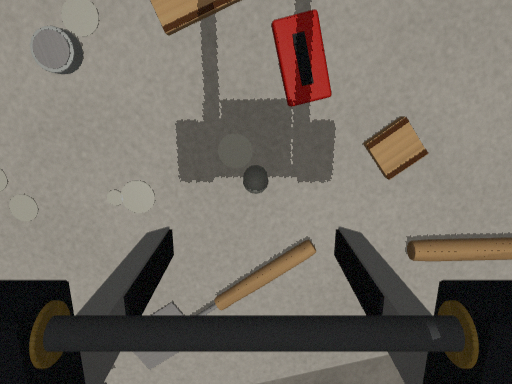

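Spike d is at columns 243–268, rows 165–193. Board d is at about (396,148).

```bash
python3 -m handwheel '{"claw":[1,1,1,1,1,1,1,1],"delta_pos":[[-0.0043,0.0021,0.04],[-0.0043,0.0021,0.09],[-0.0043,0.0021,0.12],[-0.0043,0.0021,0.12],[-0.0043,0.0021,0.12],[-0.0043,0.0021,0.165],[-0.0043,0.0021,0.188],[-0.0043,0.0021,0.1915]],"rotation":[[0,0,0],[0,0,0],[0,0,0],[0,0,0],[0,0,0],[0,0,0],[0,0,0],[0,0,0]]}'
python3 -m handwheel '{"claw":[0.7,0.5,0.3,0.2,0.2,0.2,0.2,0.2],"delta_pos":[[0,0,0],[0,0,0],[0,0,0],[0,0,0],[0,0,0],[0,0,0],[0,0,0],[0,0,0]],"rotation":[[0,0,0],[0,0,0],[0,0,0],[0,0,0],[0,0,0],[0,0,0],[0,0,0],[0,0,0]]}' 10
python3 - <<'E'
from h import *
togo([.6712,.0756,.1])
c=camera('wrist');T=np.load('T8.npy')
pts=np.array([cast(c,q,.012,T)[:2] for q in((364,145),(405,117),(427,152),(389,178))]);print(pts.mean(0),np.linalg.norm(np.diff(pts,axis=0),axis=1))
E
```

```text
time_s: 26.8
position: [0.6659, -0.0813, 0.0045]
orientation: [[-0.964, 0.265, -0.0], [0.265, 0.964, 0.0], [0.0, -0.0, -1.0]]
wrist_force: [-0.6, -0.3, 0.6]
gripper_width: 0.999
gripper_force: 0.0
time_s: 27.8
position: [0.6657, -0.0813, 0.0041]
orientation: [[-0.964, 0.265, -0.0], [0.265, 0.964, 0.0], [0.0, -0.0, -1.0]]
wrist_force: [0.7, -0.6, -0.1]
gripper_width: 0.292
gripper_force: 10.0
at [ 0.6657 -0.0813  0.0041] yaw x 164.66 tool delta [ 0.0363  0.1527 -0.0959]
[0.67384321 0.07683583] [0.05062088 0.04698134 0.04818984]
```

```bash
python3 -m handwheel '{"claw":[0.2,0.2,0.2,0.2,0.2,0.2,0.2,0.2],"delta_pos":[[0,0,-0.04],[0,0.01,-0.08],[0.01,0.05,-0.096],[0.022,0.1,-0.096],[0.031,0.14,-0.096],[0.0344,0.1545,-0.096],[0.0344,0.1545,-0.096],[0.0344,0.1545,-0.096]],"rotation":[[0,0,0],[0,0,0],[0,0,0],[0,0,0],[0,0,0],[0,0,0],[0,0,0],[0,0,0]]}'
python3 -m handwheel '{"claw":[0.2,0.2,0.2,0.2],"delta_pos":[[0,0,0],[0,0,0],[0,0,0],[0,0,0]],"rotation":[[0,0,0],[0,0,0],[0,0,0],[0,0,0]]}' >/dev/null
python3 - <<'E'
from h import *
T=pose();c=camera('wrist');p=c['pixels'];cv2.imwrite('pics/w9.png',p);np.save('T9',T)
cv2.imwrite('pics/w9z.png',cv2.resize(p[130:230,195:320],None,fx=6,fy=6,interpolation=cv2.INTER_NEAREST))
togo([.6735,.0768,.0161])
E
```

```text
time_s: 28.85
position: [0.6736, 0.0752, 0.1001]
orientation: [[-0.964, 0.266, -0.0], [0.266, 0.964, -0.001], [0.0, -0.001, -1.0]]
wrist_force: [-0.4, -1.5, -0.1]
gripper_width: 0.294
gripper_force: 10.0
at [0.6735 0.0767 0.1002] yaw x 164.65 tool delta [0.0001 0.0001 0.0841]
```

View pics/w9z.png

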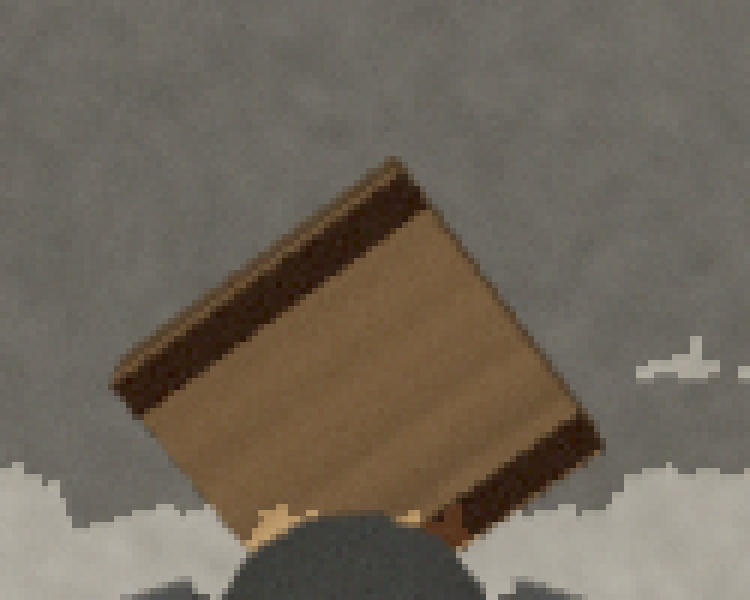

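Taking board d's top-face corners from the zoom: left (213.7,194.3), near (262,158.5), right (295,204.7).

```bash
python3 - <<'E'
from h import *
c=camera('wrist');T=np.load('T9.npy')
q=[cast(c,u,.012,T)[:2] for u in((213.7,194.3),(262,158.3),(295,204.7))]
print(np.linalg.norm(q[1]-q[0]),np.linalg.norm(q[2]-q[1]),np.linalg.norm(q[2]-q[0])/2**.5);m=(q[0]+q[2])/2;print(m);togo([*m,.0161])
E
```

```text
0.05017531070945742 0.04823030786098206 0.04856847814136113
[0.67507354 0.07754521]
at [0.6735 0.0768 0.1002] yaw x 164.66 tool delta [-0.0013  0.0011  0.0841]
```

```bash
python3 -m handwheel '{"claw":[0.2,0.2,0.2,0.2,0.2,0.2,0.2,0.2],"delta_pos":[[-0.0014,0.0011,0.03],[-0.0014,0.0011,0.055],[-0.0014,0.0011,0.073],[-0.0014,0.0011,0.08],[-0.0014,0.0011,0.08],[-0.0014,0.0011,0.082],[-0.0014,0.0011,0.0835],[-0.0014,0.0011,0.0835]],"rotation":[[0,0,0],[0,0,0],[0,0,0],[0,0,0],[0,0,0],[0,0,0],[0,0,0],[0,0,0]]}'
python3 -m handwheel '{"claw":[0.2,0.2,0.2,0.2],"delta_pos":[[0,0,0.0005],[0,0,0.0008],[0,0,0.0008],[0,0,0.0008]],"rotation":[[0,0,0],[0,0,0],[0,0,0],[0,0,0]]}'
```

```text
time_s: 30.45
position: [0.6754, 0.0775, 0.0171]
orientation: [[-0.964, 0.265, 0.001], [0.265, 0.964, -0.0], [-0.001, 0.0, -1.0]]
wrist_force: [0.9, 0.7, -0.6]
gripper_width: 0.293
gripper_force: 10.0
time_s: 30.95
position: [0.6752, 0.0775, 0.0161]
orientation: [[-0.964, 0.265, 0.0], [0.265, 0.964, -0.0], [-0.0, -0.0, -1.0]]
wrist_force: [-0.7, 0.2, 1.0]
gripper_width: 0.294
gripper_force: 10.0
```

```bash
python3 -m handwheel '{"claw":[0.2,0.2,0.45,0.7,1,1,1,1],"delta_pos":[[0,0,0.0005],[0,0,0.0005],[0,0,0.0005],[0,0,0.0005],[0,0,-0.01],[0,0,-0.06],[0,0,-0.11],[0,0,-0.16]],"rotation":[[0,0,0],[0,0,0],[0,0,0],[0,0,0],[0,0,0],[0,0,0],[0,0,0],[0,0,0]]}'
python3 -m handwheel '{"claw":[1,1,1,1,1,1,1,1],"delta_pos":[[0.311,0.16,-0.06],[0.311,0.16,-0.06],[0.311,0.16,-0.06],[0.311,0.16,-0.06],[0.311,0.16,-0.06],[0.311,0.16,-0.06],[0.311,0.16,-0.06],[0.311,0.16,-0.06]],"rotation":[[0,0,0],[0,0,0],[0,0,0],[0,0,0],[0,0,0],[0,0,0],[0,0,0],[0,0,0]]}'
python3 -m handwheel '{"claw":[1,1,1,1,1,1,1,1],"delta_pos":[[0.311,0.16,0],[0.311,0.16,0],[0.311,0.16,0],[0.311,0.16,0],[0.311,0.16,0],[0.311,0.16,0],[0.311,0.16,0],[0.311,0.16,0]],"rotation":[[0,0,0],[0,0,0],[0,0,0],[0,0,0],[0,0,0],[0,0,0],[0,0,0],[0,0,0]]}'
python3 - <<'E'
from h import *
c=camera('top');p=c['pixels'];cv2.imwrite('pics/top2.png',cv2.resize(p[90:240,90:310],None,fx=3.6,fy=3.6,interpolation=cv2.INTER_CUBIC))
for n,q in dict(a=(.4438,-.0879),b=(.6117,.2711),c=(.4587,.1238),d=(.6752,.0775)).items():print(n,proj(c,[*q,.012]))
E
```

```text
time_s: 31.95
position: [0.6752, 0.0775, 0.1781]
orientation: [[-0.964, 0.265, 0.001], [0.265, 0.964, 0.0], [-0.001, 0.0, -1.0]]
wrist_force: [0.1, -0.1, 0.0]
gripper_width: 0.898
gripper_force: 0.0
time_s: 32.95
position: [0.418, 0.3139, 0.2364]
orientation: [[-0.964, 0.264, 0.001], [0.264, 0.964, -0.0], [-0.001, 0.0, -1.0]]
wrist_force: [0.4, -0.5, 0.2]
gripper_width: 1.002
gripper_force: 0.0
time_s: 33.95
position: [0.1616, 0.55, 0.2354]
orientation: [[-0.964, 0.266, 0.0], [0.266, 0.964, -0.001], [-0.001, -0.001, -1.0]]
wrist_force: [0.5, -0.2, 0.1]
gripper_width: 0.999
gripper_force: 0.0
a [293.59173786 195.68386881]
b [160.03396949 132.57764305]
c [212.90042191 188.91498869]
d [232.54559953 111.3739238 ]
```

View pics/top2.png

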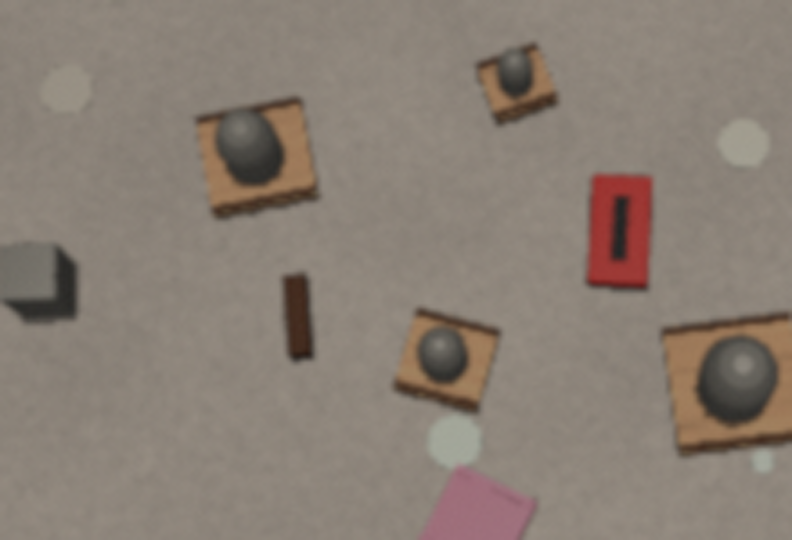

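The top view shows all four spikes upright on their own boards. I'll check the centring numerically, because spike a's near margin looks a little narrow.

```bash
python3 - <<'E'
from h import *
c=camera('top');p=c['pixels'].astype(int)
for n,q,L,D,h in[('a',(.4438,-.0879),.096,.056,.044),('b',(.6117,.2711),.08,.046,.037),('c',(.4587,.1238),.064,.036,.03),('d',(.6752,.0775),.05,.028,.024)]:
    u,v=proj(c,[*q,.012]);k=proj(c,[q[0]-D/2,q[1],.012])[1]
    print(n,'foot',round(u,1),round(v,1),'exp near foot row',round(k,2))
    U=int(round(u));a=int(v-L*260);b=int(v+L*280)
    print(' col',a,[int(t) for t in p[a:b,U-1:U+2,2].mean(1)])
    V=int(round(v));a=int(u-L*260);b=int(u+L*270);print(' row',a,[int(t) for t in p[V,a:b,2]])
E
```

```text
a foot 293.6 195.7 exp near foot row 206.21
 col 170 [139, 139, 140, 139, 140, 141, 140, 134, 109, 86, 106, 140, 141, 106, 81, 87, 96, 100, 107, 116, 123, 124, 121, 112, 103, 100, 97, 90, 80, 75, 73, 70, 65, 57, 51, 48, 55, 78, 112, 144, 149, 123, 90, 77, 89, 124, 142, 145, 145, 144, 145, 145]
 row 268 [138, 139, 140, 140, 137, 139, 134, 120, 134, 155, 159, 159, 159, 159, 149, 114, 68, 55, 61, 67, 71, 74, 77, 83, 90, 95, 97, 99, 100, 99, 100, 95, 89, 84, 78, 74, 72, 89, 129, 152, 155, 154, 155, 152, 145, 141, 141, 142, 142, 144, 146]
b foot 160.0 132.6 exp near foot row 140.75
 col 111 [140, 138, 138, 138, 138, 139, 139, 129, 98, 73, 76, 85, 92, 95, 96, 96, 93, 91, 85, 78, 74, 72, 69, 63, 58, 51, 49, 48, 47, 55, 92, 139, 154, 134, 95, 72, 73, 77, 99, 129, 141, 142, 140]
 row 139 [137, 134, 135, 136, 137, 132, 128, 139, 151, 155, 150, 128, 94, 72, 68, 69, 71, 72, 71, 73, 71, 70, 67, 62, 61, 55, 51, 48, 47, 74, 125, 152, 155, 157, 157, 156, 148, 130, 129, 140, 142, 142]
c foot 212.9 188.9 exp near foot row 195.63
 col 172 [144, 146, 146, 146, 133, 105, 84, 98, 108, 95, 92, 97, 108, 115, 113, 103, 97, 86, 77, 72, 64, 55, 49, 58, 96, 136, 138, 105, 77, 76, 95, 125, 140, 148]
 row 196 [145, 146, 146, 145, 143, 149, 154, 157, 153, 133, 96, 72, 74, 81, 86, 89, 90, 88, 82, 77, 74, 66, 57, 75, 127, 154, 158, 157, 158, 153, 128, 123, 139, 143]
d foot 232.5 111.4 exp near foot row 116.24
 col 98 [139, 138, 139, 139, 130, 107, 96, 104, 112, 108, 98, 86, 76, 68, 61, 53, 48, 51, 69, 101, 115, 97, 83, 83, 80, 96, 127]
 row 219 [141, 141, 137, 118, 123, 143, 152, 151, 133, 98, 65, 64, 67, 69, 70, 67, 63, 55, 74, 124, 151, 155, 152, 143, 141, 144, 143]
```

```bash
python3 - <<'E'
from h import *
c=camera('top');p=c['pixels'];i=[cv2.resize(p[y-25:y+25,x-25:x+25],(390,290),interpolation=cv2.INTER_CUBIC) for x,y in((294,193),(160,130),(213,187),(232,111))]
cv2.imwrite('pics/top3.png',np.vstack([np.hstack(i[:2]),np.hstack(i[2:])]))
E
```

```text
(no output)
```

View pics/top3.png

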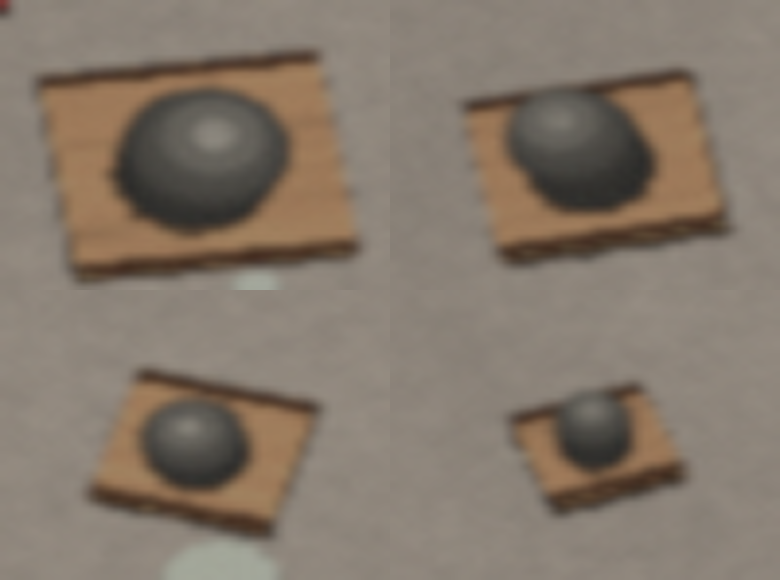

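Measured in the top view, spikes b, c and d are within about 2 mm of their board centres, and spike a within about 3 mm. All four are upright and the gripper is clear, so I'm handing in.

```bash
python3 -c "
from plant import *
print(job_done())"
```

```text
the job is handed in; nothing more can be done
None
```

All four spikes stand upright on the boards of their own rank, each within about 3 mm of centre by camera measurement; I never gripped the block or collar, and the job is handed in at about 34 s.

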